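# Mesh a splined hub on a gearbox stub and plug it

## Robot

A 6-joint arm with a two-finger parallel gripper is mounted at the origin on the work surface. World frame = base frame: x ahead of the robot, y to its left, z up, the work surface at z = 0. Lengths are in m, angles in rad, forces in N, time in s.
With the tool pointing down it reaches from about 0.35 to 0.85 m from the base axis. Payload 8.1 kg.
Tool frame: the origin (TCP) lies midway between the tips of the shut fingers; the grasp point (between the pads) lies 19 mm behind it (robot.grip_point_offset is the distance from the TCP to the grasp point, in m); z points along the fingers, y is the line along which they close (so a half turn about z gives the same grasp; the last joint's range is limited). The gripper opens to 93 mm and grips with 3 to 60 N. Pads are 15 mm wide; open, the fingers measure 128 mm over their backs; the gripper's body (75 mm by 188 mm) begins 65 mm behind the grasp point.
Start: joints at [-1.424, 0.13, 1.488, -0, 1.523, -0.085], TCP at [0.138, -0.584, 0.219] pointing down, gripper open.
Joint ranges: [-2.96, 2.96], [-0.89, 2.26], [0.02, 2.5], [-1.34, 4.48], [0, 2.73], [-2.66, 2.66]. Speed limits (rad/s): [2.39, 2.39, 2.79, 3.14, 3.14, 3.14].

## Interface

Orientations are given as a rotation vector (axis times angle).
In Python, from plant import robot, read_camera, job gives the robot as it stands.
- The arm moves only by the shell command python3 -m inch 'ROWS' [FORCE]. ROWS is JSON, one flat list of numbers, 5 for each row, row after row: the shift along the world's x, y, z in mm, then the turn about the world's z in degrees, then the opening in per cent of the stroke, from 0 (shut) to 100 (fully open). In form: [dx, dy, dz, yaw, hand, dx, dy, dz, yaw, hand, ...]. A call has 1 to 10 rows; each row is the pose to reach, as a shift and turn from the pose commanded when the call began; what a row does not reach only later rows make up. A row lasts 1/12 s, in which the tool goes at most 41.7 mm and 7.16 degrees, less where a joint would pass 70% of its speed; a pose out of reach is approached as far as the arm can. A call with a gripper value outside its range is refused whole. The fingers move at their own pace and stop on an object; FORCE is the grip in N (left out, the last holds). Time passes only in rows, so rows that repeat a pose let the fingers close. It gives the time, the measured TCP pose, the force, the opening and the grip force at its end, in the units of the state.
- robot.read_state(): the state, without advancing time (a new reading comes with each control period).
- read_camera(name): name is "side" or "top"; returns a dict with "image" (400x640x3 uint8, blue, green, red), "K" (3x3 intrinsics, pixels), "extrinsics" (4x4, takes a point from world to camera coordinates). Camera axes: x right, y down, z forward; pixel columns grow to the right and rows downward; lengths in m; the calibration is good to about 2 mm. A picture is of the moment at which its call begins. There is no depth.
- job.close_job(): hands the job in; it is judged then, once.
The state is a dict: "t": time; "q": joint angles; "dq": joint speeds; "joint_torque": joint torques, N m; "tool_pos": TCP position; "orientation": TCP orientation; "force": force on the tool from outside, world axes, zero at the start; "wrist_torque": the same for the moment, N m; "opening": finger opening in m; "gripper_force": force on a finger pad.
Only numpy, scipy, OpenCV 4.12 (cv2) and the standard library are available. Lean on these libraries where they do the work, as an engineer would, in place of code of your own. Each camera call takes 0.05 s, during which the arm holds its last target. There are 200 camera calls.

## Task

The three-armed steel hub is only perched on the gearbox's splined stub: turn it until its teeth drop between the stub's teeth, then press it down until it is fully home. After that close the hub's open mouth with the smaller of the two black tapered plugs, its flange flat on the rim, and let go; leave all the other things on the bench where they are.

Things in the scene. Friction and masses are not known exactly. Their poses are not given: they have to be found in the camera images.
- gearbox: grey gearbox, 130 x 100 mm and 70 mm high, on a 170 x 140 x 12 mm plank, fixed to the bench; a round boss of 72 mm diameter on its middle rises to 80 mm and carries the upright splined stub. Origin on the bench under its middle, z up.
- shoulder (a point): point on the stub's axis at the top of the boss, 80 mm above the bench, z up. A black rubber seal ring of 54 mm diameter round the stub has its top 16 mm above this point; it slides down with a stiff rub of about 14 N, stays where it is left, and stops solid with its top 4 mm above this point.
- stub_top (a point): top of the stub, 36 mm above the shoulder, hidden in the hub. Stub: round core 25.6 mm in diameter with four equal teeth 90 degrees apart (12 mm wide, 35 mm over the teeth) on its lower 24 mm. It is braked: it slips only above 4 N m. Its teeth point up to 26 degrees off the gearbox's x and y, differently every time; this is not reported and must be found by feel.
- hub: loose steel hub, 0.56 to 0.84 kg: sleeve 56 mm outside, 38 mm inside, 56 mm high, open at both ends; four inner keys 90 degrees apart, 8 mm wide, 20 mm high, at its lower end (28.4 mm between opposite keys); three arms 120 degrees apart. Origin: centre of its underside, z up its axis, x along one arm. It is fully home, stopped solid, when its origin is 4 mm above the shoulder.
- hub_arm (a point): middle of the round end (22 mm in diameter, 18 mm high, upright) of the arm along the hub's x, 80 mm from its axis and 41 mm above its origin. Arms: 14 x 14 mm bars at the same height. At the start the hub's keys rest on the flat tops of the stub's teeth (origin 24 mm above the shoulder); there it turns easily either way when an arm is pushed.
- hub_mouth (a point): centre of the hub's upper rim, 56 mm above its origin; opening 38 mm, rim 9 mm wide. Turned 10 to 80 degrees either way, the hub drops 8 mm on to the seal ring where its teeth match (within about 4 degrees) and turns no further; then it takes about 5 to 10 N, pressed squarely on both sides of the rim, to push it and the seal down the last 12 mm.
- plug: the smaller black tapered plug, 48 mm high, 40 g: foot 28 mm, widening to 34.4 mm over 18 mm of height, then a flange 46 mm wide and 4 mm thick, then a round grip knob 22 mm in diameter and 26 mm high (22 to 48 mm above the foot). It stands upright on the bench, left or right. Set in the hub, its flange rests on the rim. Origin: centre of the foot; z up.
- big_plug: the larger black plug, too big for the hub: foot 44 mm, flange 64 mm, height 48 mm and the same knob; stands on the other side. A bystander. Origin: centre of its underside.
- mallet: wooden-handled mallet with a black head lying beyond the gearbox, 260 mm long, a bystander. Origin: below the middle of its length.
- screwdriver: orange-handled screwdriver lying on the right, 200 mm long, a bystander. Origin: below the middle of its length.
- clip0: a small white plastic clip, 34 x 28 x 22 mm, a bystander. Origin: centre of its underside.
- clip1: a small white plastic clip, 34 x 28 x 22 mm, a bystander. Origin: centre of its underside.
- clip2: a small white plastic clip, 34 x 28 x 22 mm, a bystander. Origin: centre of its underside.
- offcut: wooden offcut, 140 x 60 x 22 mm, a bystander. Origin: centre of its underside.

How it is judged:
On the way:
1. the hub is fully home on the stub while the mouth is still open (z of hub in the frame of shoulder between 0 and 0.0065 m and horizontal distance between hub and shoulder below 0.004 m and angle between hub's own z axis and vertical below 0.06 rad and distance between each of plug, big_plug and hub_mouth above 0.03 m), for 0.2 s.
At the end, for the whole second after the job is handed in: Hub home: underside within 6.5 mm of the shoulder (4 mm is solid), centred within 4 mm, upright within 0.06 rad. Small plug in its mouth: foot 34 to 41 mm above the hub's underside (38 mm with the flange on the rim), centred within 5 mm, upright within 0.10 rad. Both at rest (z of hub in the frame of shoulder between 0 and 0.0065 m and horizontal distance between hub and shoulder below 0.004 m and angle between hub's own z axis and vertical below 0.06 rad and z of plug in the frame of hub between 0.034 and 0.041 m and horizontal distance between plug and hub below 0.005 m and angle between plug's own z axis and vertical below 0.1 rad and linear speed of each of plug, hub below 0.02 m/s); the robot touches nothing.
It fails at once if a bystander is moved by more than 30 mm (distance of any of big_plug, mallet, screwdriver, clip0, clip1, clip2, offcut from where it was at the start of the episode above 0.03 m).
It also fails if it takes over 69 s, if anything falls off the work surface, if the arm or the gripper's body presses on something with over 40 N, if the wrist force passes 120 N, or if a joint passes its speed limit or range.

## Working session

There is one attempt and no reset: what is moved stays moved. The work goes in short steps, Python scripts to look and compute and a shell command to move; the robot and the scene stay as the last step left them, time stands still between calls to the robot, and variables do not carry over. Pictures are saved under pics/ and viewed, at most 10 in all, crops included, and the job is handed in when it is done.

```bash
mkdir -p pics; ls; python3 - <<'E'
from plant import robot, read_camera
import cv2
for n in("side","top"):
    c=read_camera(n); cv2.imwrite(f"pics/{n}0.png",c["image"]); print(n,c["K"].tolist(),c["extrinsics"].round(4).tolist())
s=robot.read_state(); print(s["t"],s["tool_pos"],s["orientation"],s["force"],s["opening"],robot.grip_point_offset)
E
```

```text
pics
side [[436.3981309463565, 0.0, 314.1011571799399], [0.0, 436.3981309463565, 200.31256093043305], [0.0, 0.0, 1.0]] [[0.9874, -0.1574, 0.0162, -0.6009], [-0.0799, -0.5843, -0.8076, 0.1344], [0.1366, 0.7961, -0.5895, 1.1515], [0.0, 0.0, 0.0, 1.0]]
top [[374.31388483933364, 0.0, 324.5901576388052], [0.0, 374.31388483933364, 196.80019761041711], [0.0, 0.0, 1.0]] [[0.0141, -0.9996, 0.0246, -0.0202], [-0.9952, -0.0164, -0.0963, 0.6159], [0.0967, -0.0231, -0.995, 1.1706], [0.0, 0.0, 0.0, 1.0]]
0.1 [ 0.13778377 -0.58343708  0.21772577] [-3.11887272e+00 -3.63107055e-01  9.78288389e-05] [ 0.54411691  0.43651508 -0.80003368] 0.09307016421604809 0.0188
```

View pics/side0.png

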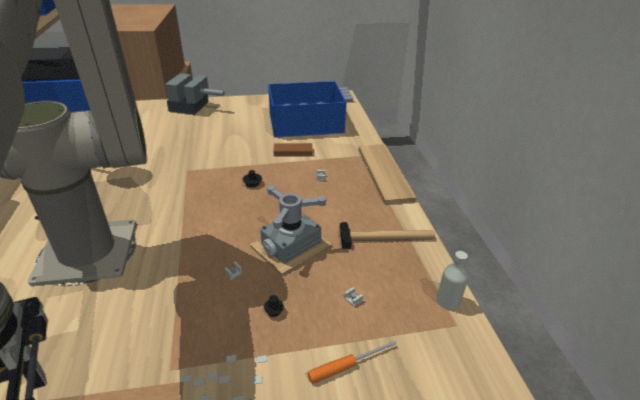

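View pics/top0.png

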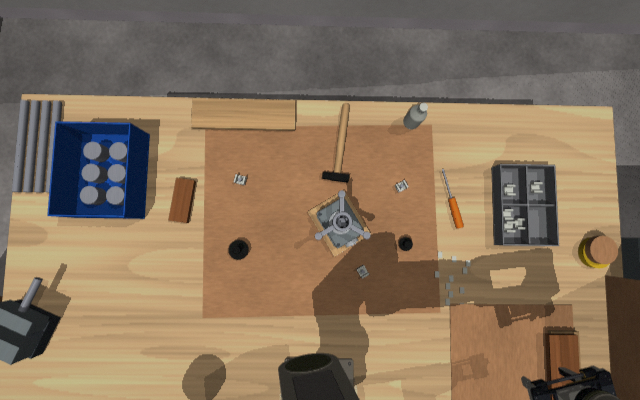

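```bash
python3 - <<'E'
import cv2,numpy as np
t=cv2.imread("pics/top0.png");s=cv2.imread("pics/side0.png")
def c(i,x,y,w,h):
    o=cv2.resize(i[y:y+h,x:x+w],(400,300),interpolation=cv2.INTER_CUBIC)
    k=400//w
    for a in range(x-x%10+10,x+w,10): cv2.line(o,((a-x)*k,0),((a-x)*k,6),(0,255,255),1); cv2.putText(o,str(a),((a-x)*k+1,16),0,.35,(0,255,255))
    for a in range(y-y%10+10,y+h,10): cv2.line(o,(0,(a-y)*k),(6,(a-y)*k),(0,255,255),1); cv2.putText(o,str(a),(8,(a-y)*k+4),0,.35,(0,255,255))
    return o
cv2.imwrite("pics/c0.png",np.vstack([np.hstack([c(t,305,187,80,60),c(s,245,180,100,75)]),np.hstack([c(t,385,228,40,30),c(s,254,290,40,30)])]))
E
```

```text
(no output)
```

View pics/c0.png

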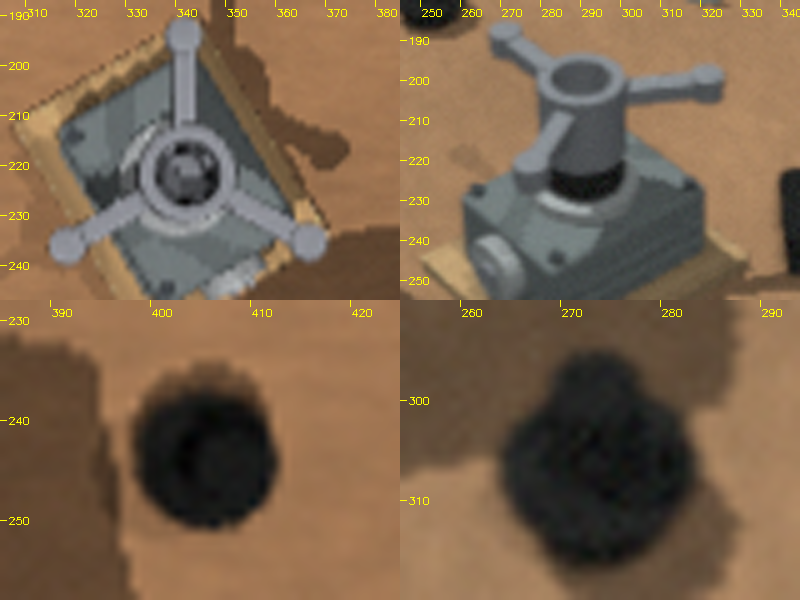

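```bash
cat > h.py <<'E'
from plant import robot, read_camera
import cv2,numpy as np
C={n:read_camera(n) for n in("side","top")}
P={n:c["K"]@c["extrinsics"][:3] for n,c in C.items()}
def tri(s,t):
    X=cv2.triangulatePoints(P["side"],P["top"],np.array(s,float),np.array(t,float))[:,0];X=X[:3]/X[3]
    e=[np.linalg.norm((P[n]@[*X,1])[:2]/(P[n]@[*X,1])[2]-u) for n,u in(("side",s),("top",t))]
    return X.round(4),np.round(e,2)
def ray(n,u,z):
    p=P[n]; A=np.c_[p[:,:2],-np.array([*u,1])]; return np.linalg.solve(A,-(p[:,2]*z+p[:,3]))[:2].round(4)
E
python3 - <<'E'
from h import *
print("rim",tri((290.5,199.5),(342.4,221.8)),ray("top",(342.4,221.8),.16),ray("side",(290.5,199.5),.16))
for s,t in(((322,200.5),(341.8,194)),((272,188),(318.6,236.2)),((278,221),(367,235.4))):
    print("arm",tri(s,t),ray("top",t,.154),ray("side",s,.154))
print("flange",tri((273.8,306.5),(405.6,243.9)),ray("top",(405.6,243.9),.022),ray("side",(273.8,306.5),.022))
print("knobtop",ray("side",(273.5,297.2),.048))
s=robot.read_state(); print(s["t"],s["tool_pos"],s["force"])
E
```

```text
rim (array([ 0.5354, -0.0597,  0.1589]), array([0.71, 0.84])) [ 0.5329 -0.0594] [ 0.537  -0.0612]
arm (array([ 0.6157, -0.0581,  0.1467]), array([0.56, 0.67])) [ 0.613  -0.0573] [ 0.6152 -0.0678]
arm (array([0.4942, 0.0074, 0.1517]), array([0.83, 1.03])) [0.4912 0.0076] [0.4961 0.0039]
arm (array([ 0.4976, -0.131 ,  0.1516]), array([0.7 , 0.78])) [ 0.4954 -0.1305] [ 0.4991 -0.1341]
flange (array([ 0.4712, -0.2734,  0.0204]), array([0.56, 0.54])) [ 0.4695 -0.2729] [ 0.4724 -0.2749]
knobtop [ 0.4731 -0.2705]
0.2 [ 0.13780208 -0.58359549  0.2179896 ] [ 0.29445297 -0.01635686 -0.09099513]
```

```bash
python3 -m inch '[455,526,10,-12,45,455,526,10,-12,45,455,526,10,-12,45,455,526,10,-12,45,455,526,10,-12,45,455,526,10,-12,45,455,526,10,-12,45,455,526,10,-12,45,455,526,10,-12,45,455,526,10,-12,45]' 20; python3 - <<'E'
from plant import robot; s=robot.read_state(); print(s["q"],s["orientation"])
E
```

```text
t: 1.03
tool_pos: [0.4113, -0.2671, 0.2248]
orientation: [3.141, 0.035, 0.001]
force: [0.0, -0.9, 0.1]
opening: 0.0421
gripper_force: 0.0
[-6.80441303e-01 -1.73071481e-01  1.77622493e+00 -2.12618374e-05
  1.53798911e+00  8.68222326e-01] [3.14109686e+00 3.47629811e-02 5.23266477e-04]
```

```bash
python3 -m inch '[182,209,0,0,45,182,209,0,0,45,182,209,0,0,45,182,209,0,0,45,182,209,0,0,45,182,209,0,0,45,182,209,0,0,45,182,209,0,0,45,182,209,-40,0,45,182,209,-45,0,45]'; python3 - <<'E'
from h import *
im=[C["top"]["image"][180:280,300:400],C["side"]["image"][150:250,240:340]]
cv2.imwrite("pics/c1.png",np.hstack([cv2.resize(i,(400,400),interpolation=2) for i in im]))
s=robot.read_state(); print(s["tool_pos"],s["orientation"])
E
```

```text
t: 1.87
tool_pos: [0.59, -0.0589, 0.1741]
orientation: [-3.14, -0.037, 0.011]
force: [-2.0, 0.3, -1.9]
opening: 0.0418
gripper_force: 0.0
[ 0.59002413 -0.05974166  0.17685176] [-3.14027357 -0.03476925  0.00984662]
```

View pics/c1.png

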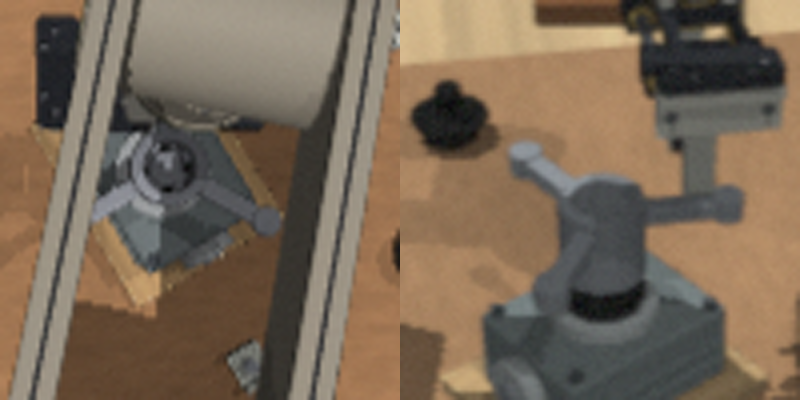

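```bash
python3 -m inch '[-2,0,-15,0,45,-2,0,-30,0,45,-2,0,-43,0,45,-2,0,-43,0,45,-2,0,-43,0,30,-2,0,-43,0,30,-2,0,-43,0,28]'; python3 - <<'E'
import numpy as np
for r in(55,58):
  for a0 in(0,30):
    for d in range(3,31,3):
      a=np.radians(2+a0+d);b=np.radians(2+a0); print(r,a0,d,(r*(np.cos(a)-np.cos(b))).round(1),(r*(np.sin(a)-np.sin(b))).round(1))
E
```

```text
t: 2.55
tool_pos: [0.5912, -0.0602, 0.1382]
orientation: [3.141, 0.035, 0.003]
force: [-0.5, -0.1, -0.4]
opening: 0.0281
gripper_force: 0.0
55 0 3 -0.2 2.9
55 0 6 -0.5 5.7
55 0 9 -1.0 8.6
55 0 12 -1.6 11.4
55 0 15 -2.4 14.2
55 0 18 -3.3 16.9
55 0 21 -4.3 19.6
55 0 24 -5.5 22.2
55 0 27 -6.9 24.7
55 0 30 -8.3 27.2
55 30 3 -1.6 2.4
55 30 6 -3.3 4.7
55 30 9 -5.1 6.9
55 30 12 -7.1 9.1
55 30 15 -9.1 11.1
55 30 18 -11.3 13.0
55 30 21 -13.5 14.8
55 30 24 -15.9 16.5
55 30 27 -18.3 18.0
55 30 30 -20.8 19.4
58 0 3 -0.2 3.0
58 0 6 -0.5 6.0
58 0 9 -1.0 9.0
58 0 12 -1.7 12.0
58 0 15 -2.5 14.9
58 0 18 -3.5 17.8
58 0 21 -4.6 20.6
58 0 24 -5.8 23.4
58 0 27 -7.2 26.1
58 0 30 -8.8 28.7
58 30 3 -1.7 2.5
58 30 6 -3.5 5.0
58 30 9 -5.4 7.3
58 30 12 -7.5 9.6
58 30 15 -9.6 11.7
58 30 18 -11.9 13.7
58 30 21 -14.3 15.6
58 30 24 -16.8 17.3
58 30 27 -19.3 19.0
58 30 30 -22.0 20.5
```

```bash
python3 -m inch '[-0.2,2.9,-4,3,22,-0.5,5.7,-4,6,22,-1,8.6,-4,9,22,-1.6,11.4,-4,12,22,-2.4,14.2,-4,15,22,-3.3,16.9,-4,18,22,-4.3,19.6,-4,21,22,-5.5,22.2,-4,24,22,-6.9,24.7,-4,27,22,-8.3,27.2,-4,30,22]';  python3 - <<'E'
from plant import robot; s=robot.read_state(); print(s["wrist_torque"],s["force"],s["opening"])
E
```

```text
t: 3.38
tool_pos: [0.583, -0.0328, 0.134]
orientation: [3.023, 0.85, 0.003]
force: [0.6, -0.6, 0.4]
opening: 0.0205
gripper_force: 0.5
[-0.14199882 -0.21829765 -0.04636017] [ 0.63834635 -0.64466232  0.36315024] 0.020504015603830156
```

No resistance yet; continue.

```bash
python3 -m inch '[-1.6,2.4,0,3,22,-3.3,4.7,0,6,22,-5.1,6.9,0,9,22,-7.1,9.1,0,12,22,-9.1,11.1,0,15,22,-11.3,13,0,18,22,-13.5,14.8,0,21,22,-15.9,16.5,0,24,22,-18.3,18,0,27,22]';  python3 - <<'E'
from h import *
s=robot.read_state(); print(s["wrist_torque"],s["force"],s["opening"])
im=[C["top"]["image"][180:280,300:400],C["side"]["image"][150:250,240:340]]
cv2.imwrite("pics/c2.png",np.hstack([cv2.resize(i,(400,400),interpolation=2) for i in im]))
E
```

```text
t: 4.13
tool_pos: [0.5648, -0.0147, 0.1341]
orientation: [2.741, 1.533, 0.003]
force: [1.4, 0.7, -0.2]
opening: 0.0202
gripper_force: 0.6
[-0.08492249 -0.08624591  0.04029987] [-0.21781144  0.62432054  0.18548333] 0.020783610768276596
```

View pics/c2.png

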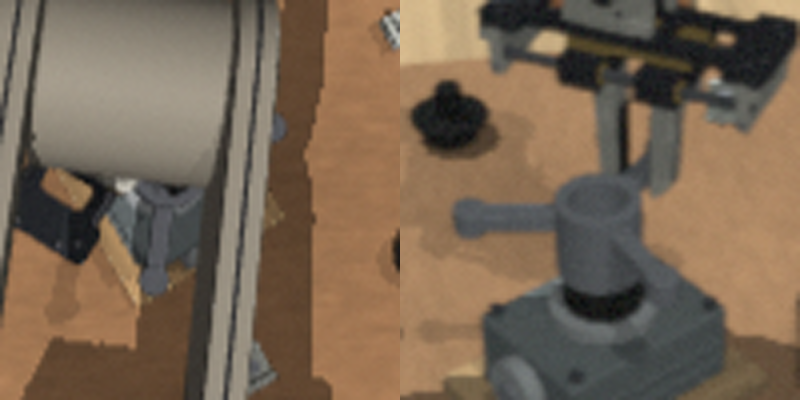

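```bash
python3 -m inch '[-2.5,1.4,0,3,22,-5.1,2.7,0,6,22,-7.7,3.9,0,9,22,-10.4,4.9,0,12,22,-13.2,5.7,0,15,22]';  python3 - <<'E'
from h import *
s=robot.read_state(); print(s["wrist_torque"],s["force"],s["opening"])
E
```

```text
t: 4.65
tool_pos: [0.551, -0.009, 0.1334]
orientation: [2.52, 1.875, 0.001]
force: [-0.3, 0.2, 0.7]
opening: 0.0204
gripper_force: 0.0
[-0.09831269 -0.13447228 -0.01842869] [-0.17719857 -0.13031393  0.17558187] 0.020588800674426484
```

```bash
python3 -m inch '[-2.8,0.7,0,3,22,-5.6,1.3,0,6,22,-8.5,1.7,0,9,22,-11.3,2,0,12,22]';  python3 - <<'E'
from h import *
s=robot.read_state(); print(s["wrist_torque"],s["force"],s["opening"])
im=[C["top"]["image"][180:280,300:400],C["side"]["image"][150:250,240:340]]
cv2.imwrite("pics/c3.png",np.hstack([cv2.resize(i,(400,400),interpolation=2) for i in im]))
E
```

```text
t: 5.08
tool_pos: [0.5406, -0.0073, 0.1334]
orientation: [2.31, 2.125, 0.003]
force: [8.2, -2.5, -2.5]
opening: 0.0204
gripper_force: 4.4
[-0.31393595 -0.99330164 -0.07648723] [ 5.146424   -1.13671685 -2.80461941] 0.020552367456264597
```

View pics/c3.png

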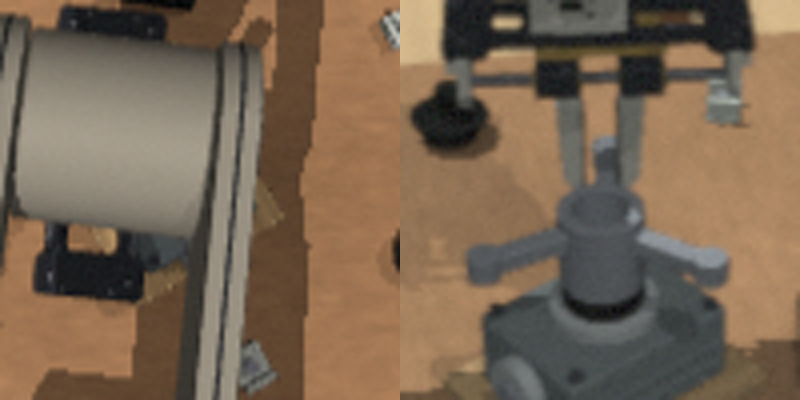

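```bash
python3 -m inch '[3,0,0,-2,22,3,0,0,-2,40,3,0,20,-2,43,3,0,42,-2,43,3,0,42,-2,43]';  python3 - <<'E'
from h import *
s=robot.read_state(); print(s["tool_pos"],s["force"],s["opening"])
print(ray("side",(290.25,201.75),.152),ray("side",(290.25,201.75),.16))
E
```

```text
t: 5.6
tool_pos: [0.5448, -0.0073, 0.1795]
orientation: [2.346, 2.083, 0.007]
force: [0.7, -0.5, 1.0]
opening: 0.039
gripper_force: 0.0
[ 0.54330289 -0.00711892  0.17591249] [-0.89538429 -0.35064502  0.56303396] 0.039470270883647594
[ 0.5364 -0.0596] [ 0.5353 -0.0704]
```

```bash
python3 -m inch '[-8,-30,0,0,43,-8,-53,0,0,43,-8,-53,-10,0,43,-8,-53,-20,0,43,-8,-53,-23,0,43,-8,-53,-25,0,43,-8,-53,-27,0,43,-8,-53,-27,0,43]';  python3 - <<'E'
from h import *
s=robot.read_state(); print(s["tool_pos"],s["force"],s["wrist_torque"],s["opening"])
E
```

```text
t: 6.37
tool_pos: [0.5341, -0.0599, 0.1474]
orientation: [2.347, 2.087, -0.002]
force: [-2.3, -4.0, 7.2]
opening: 0.04
gripper_force: 3.5
[ 0.53409795 -0.059778    0.14741349] [-2.94683436 -3.74740973  7.39053596] [-0.8066665   0.40492359 -0.04549527] 0.03989791345374362
```

```bash
python3 -m inch '[1,0,-2,0,43,1,0,-4,0,43,1,0,-6,0,43,1,0,-8,0,43,1,0,-9,0,43,1,0,-9,0,43]';  python3 - <<'E'
from h import *
s=robot.read_state(); print(s["tool_pos"],s["force"],s["wrist_torque"],s["opening"])
im=[C["top"]["image"][180:280,300:400],C["side"]["image"][150:250,240:340]]
cv2.imwrite("pics/c4.png",np.hstack([cv2.resize(i,(400,400),interpolation=2) for i in im]))
E
```

```text
t: 6.97
tool_pos: [0.5349, -0.0597, 0.1402]
orientation: [2.347, 2.088, -0.002]
force: [-11.1, -2.0, 21.3]
opening: 0.0403
gripper_force: 10.7
[ 0.53485655 -0.05964076  0.14018169] [-10.91679349  -2.39452868  21.32293857] [-0.43658851  2.22411712  0.04311232] 0.04012384331294647
```

View pics/c4.png

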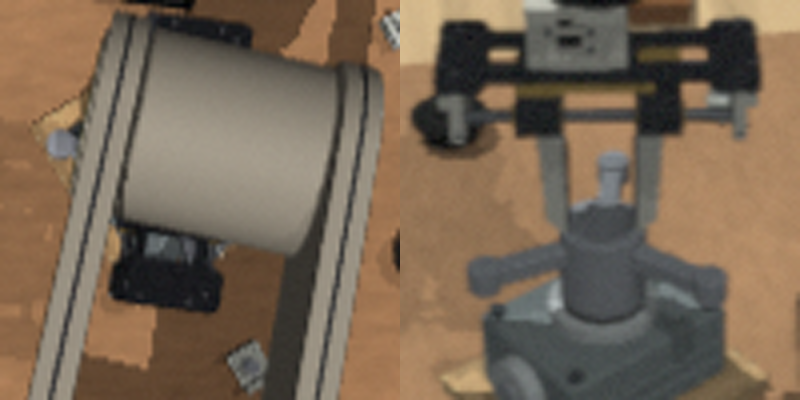

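```bash
python3 -m inch '[0,0,-1,0,43,0,0,-2,0,43,0,0,-3,0,43,0,0,-3,0,43]'
```

```text
t: 7.4
tool_pos: [0.5352, -0.0597, 0.1401]
orientation: [2.346, 2.087, -0.001]
force: [-19.4, -0.9, 42.0]
opening: 0.0403
gripper_force: 20.7
```

```bash
python3 -m inch '[0,0,20,0,43,0,0,50,0,43,0,-20,75,0,54,-64,-214,75,0,54,-64,-214,75,0,54,-64,-214,75,0,54,-64,-214,75,0,54,-64,-214,75,0,54,-64,-214,75,0,54,-64,-214,75,0,54]'; python3 - <<'E'
from h import *
s=robot.read_state(); print(s["tool_pos"],s["force"],s["opening"])
def c(i,x,y,w,h):
    o=cv2.resize(i[y:y+h,x:x+w],(400,300),interpolation=2)
    k=400//w
    for a in range(x-x%10+10,x+w,10): cv2.line(o,((a-x)*k,0),((a-x)*k,6),(0,255,255),1); cv2.putText(o,str(a),((a-x)*k+1,16),0,.35,(0,255,255))
    for a in range(y-y%10+10,y+h,10): cv2.line(o,(0,(a-y)*k),(6,(a-y)*k),(0,255,255),1); cv2.putText(o,str(a),(8,(a-y)*k+4),0,.35,(0,255,255))
    return o
t=C["top"]["image"];S=C["side"]["image"]
cv2.imwrite("pics/c5.png",np.vstack([np.hstack([c(t,305,187,80,60),c(S,245,185,100,75)]),np.hstack([c(t,370,208,80,60),c(S,240,260,80,60)])]))
E
```

```text
t: 8.23
tool_pos: [0.4705, -0.2744, 0.2091]
orientation: [-2.349, -2.082, 0.0]
force: [0.4, 0.8, -0.0]
opening: 0.05
gripper_force: 0.0
[ 0.47144549 -0.27253049  0.20953349] [0.04642236 0.20736518 0.52167362] 0.05034749368791832
```

View pics/c5.png

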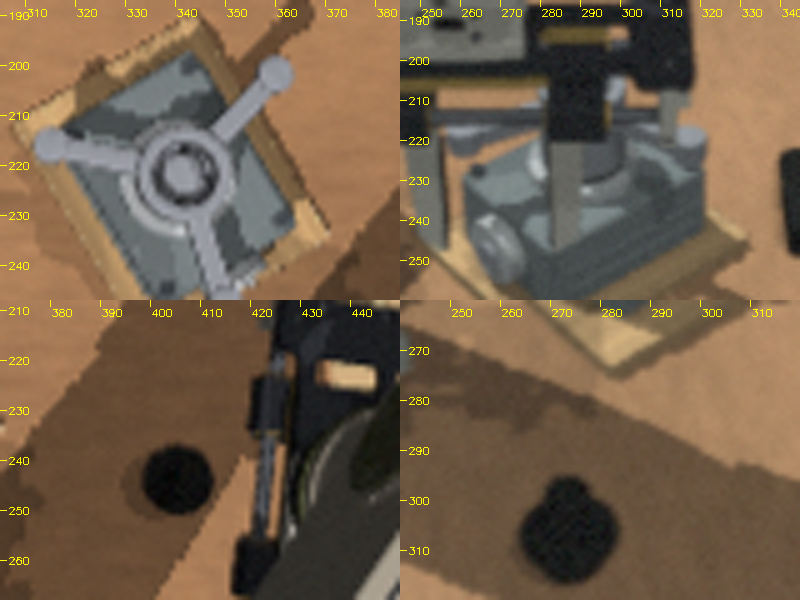

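```bash
python3 -m inch '[0,-1,-41,0,54,0,-1,-82,0,54,0,-1,-120,0,54,0,-1,-150,0,54,0,-1,-170,0,54,0,-1,-183,0,54,0,-1,-183,0,54,0,-1,-183,0,10,0,-1,-183,0,10,0,-1,-183,0,10]' 15; python3 - <<'E'
from h import *
print(ray("top",(342.2,221.6),.14), ray("top",(342.4,221.8),.16))
E
```

```text
t: 9.17
tool_pos: [0.473, -0.2757, 0.0299]
orientation: [2.345, 2.086, 0.001]
force: [0.3, -0.2, 0.6]
opening: 0.0349
gripper_force: 0.0
[ 0.5341 -0.0602] [ 0.5329 -0.0594]
```

```bash
python3 -m inch '[0,0,0,0,10,0,0,0,0,10,0,0,0,0,10,0,0,0,0,10,0,0,0,0,10,0,0,0,0,10]' 15
```

```text
t: 9.77
tool_pos: [0.472, -0.2756, 0.0288]
orientation: [2.347, 2.086, 0.001]
force: [-1.1, -0.4, 6.0]
opening: 0.0216
gripper_force: 14.9
```

```bash
python3 -m inch '[0,0,20,0,10,0,0,60,0,10,0,0,100,0,10,0,0,140,0,10,0,0,165,0,10,0,0,165,0,10]' 15;  python3 - <<'E'
from h import *
s=robot.read_state(); print(s["tool_pos"],s["force"],s["opening"])
def c(i,x,y,w,h):
    o=cv2.resize(i[y:y+h,x:x+w],(400,300),interpolation=2)
    k=400//w
    for a in range(x-x%10+10,x+w,10): cv2.line(o,((a-x)*k,0),((a-x)*k,6),(0,255,255),1); cv2.putText(o,str(a),((a-x)*k+1,16),0,.35,(0,255,255))
    for a in range(y-y%10+10,y+h,10): cv2.line(o,(0,(a-y)*k),(6,(a-y)*k),(0,255,255),1); cv2.putText(o,str(a),(8,(a-y)*k+4),0,.35,(0,255,255))
    return o
cv2.imwrite("pics/c6.png",np.hstack([c(C["side"]["image"],225,200,100,75),c(C["top"]["image"],380,210,80,60)]))
E
```

```text
t: 10.27
tool_pos: [0.4744, -0.2772, 0.2005]
orientation: [2.34, 2.08, 0.004]
force: [1.4, -0.8, -0.4]
opening: 0.0215
gripper_force: 14.9
[ 0.47200098 -0.27554308  0.19400937] [-0.31887296 -0.54202143 -0.94820288] 0.021688437111719812
```

View pics/c6.png

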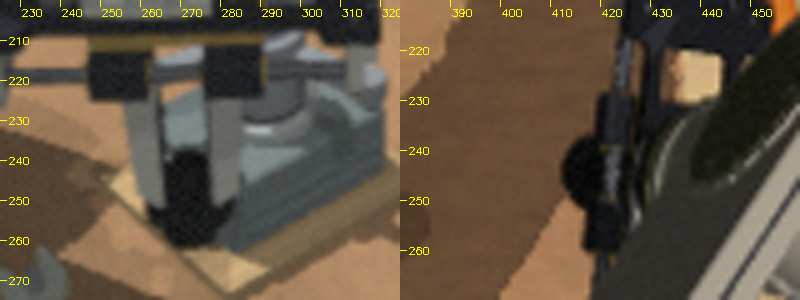

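```bash
python3 - <<'E'
from h import *
print(tri((272,253.8),(421.1,244.4)),ray("side",(272,253.8),.185),ray("top",(421.1,244.4),.185))
E
```

```text
(array([ 0.474 , -0.2769,  0.1852]), array([0.41, 0.41])) [ 0.4748 -0.2767] [ 0.4728 -0.2769]
```

```bash
python3 -m inch '[62,217,5,0,10,62,217,5,0,10,62,217,5,0,10,62,217,5,0,10,62,217,5,0,10,62,217,5,0,10,62,217,5,0,10,62,217,0,0,10,62,217,-12,0,10,62,217,-20,0,10]' 15; python3 -m inch '[0,0,-6,0,10,0,0,-12,0,10,0,0,-16,0,10,0,0,-20,0,10,0,0,-20,0,10]' 15
```

```text
t: 11.3
tool_pos: [0.5322, -0.059, 0.17]
orientation: [-2.348, -2.085, 0.003]
force: [0.0, -0.5, -0.9]
opening: 0.0219
gripper_force: 14.9
t: 11.72
tool_pos: [0.5336, -0.0587, 0.1523]
orientation: [2.348, 2.086, 0.0]
force: [2.8, -3.0, -1.3]
opening: 0.0218
gripper_force: 14.9
```

```bash
python3 -m inch '[0,0,-1,0,10,0,0,-2,0,10,0,0,-3,0,10,0,0,-3,0,10]' 15
```

```text
t: 12.05
tool_pos: [0.534, -0.0584, 0.1507]
orientation: [2.346, 2.086, 0.001]
force: [0.6, -4.7, 3.8]
opening: 0.0214
gripper_force: 15.0
```

```bash
python3 -m inch '[0,-1,0,0,10,0,-1,-1,0,10,0,-1,-1,0,10]' 15; python3 -m inch '[0,0,0,0,35,0,0,0,0,55,0,0,0,0,55,0,0,0,0,55,0,0,20,0,55,0,0,60,0,55,-30,-80,90,0,55,-60,-220,90,0,55,-60,-220,90,0,55,-60,-220,90,0,55]'; python3 - <<'E'
from h import *
def c(i,x,y,w,h):
    o=cv2.resize(i[y:y+h,x:x+w],(400,300),interpolation=2)
    k=400//w
    for a in range(x-x%10+10,x+w,10): cv2.line(o,((a-x)*k,0),((a-x)*k,6),(0,255,255),1); cv2.putText(o,str(a),((a-x)*k+1,16),0,.35,(0,255,255))
    for a in range(y-y%10+10,y+h,10): cv2.line(o,(0,(a-y)*k),(6,(a-y)*k),(0,255,255),1); cv2.putText(o,str(a),(8,(a-y)*k+4),0,.35,(0,255,255))
    return o
cv2.imwrite("pics/c7.png",np.hstack([c(C["side"]["image"],245,170,100,75),c(C["top"]["image"],305,187,80,60)]))
E
```

```text
t: 12.3
tool_pos: [0.5341, -0.0589, 0.1504]
orientation: [2.347, 2.087, 0.002]
force: [-2.7, -2.9, 12.4]
opening: 0.0215
gripper_force: 15.0
t: 13.13
tool_pos: [0.4885, -0.2176, 0.2335]
orientation: [2.346, 2.089, 0.001]
force: [0.9, 0.2, -0.5]
opening: 0.0513
gripper_force: 0.0
```

View pics/c7.png

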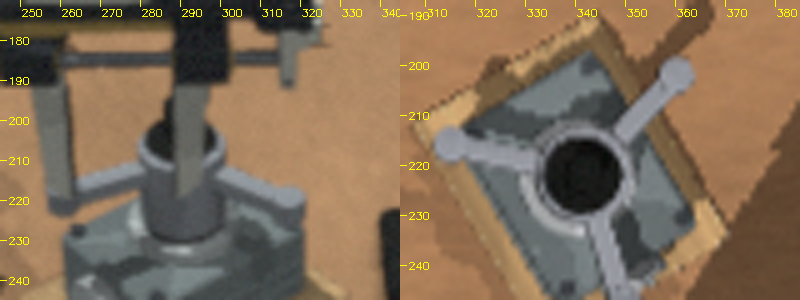

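```bash
python3 -m inch '[-60,-150,40,0,55,-60,-150,40,0,55,-60,-150,40,0,55,-60,-150,40,0,55,-60,-150,40,0,55,-60,-150,40,0,55]'; python3 - <<'E'
from h import *
R={}
for n,(x,y,w,h) in dict(side=(265,175,55,45),top=(322,205,40,35)).items():
    m=(C[n]["image"][y:y+h,x:x+w].max(2)<45).astype(np.uint8)
    k,l,st,ce=cv2.connectedComponentsWithStats(m); i=1+st[1:,4].argmax(); print(n,st[i,:2]+[x,y],st[i,2:],ce[i]+[x,y])
# expected: flange & knob at hub centre, knob top z .170, flange rim z .144
for n in P:
    a=np.linspace(0,6.28,60);pts=[]
    for r,z in((23,.144),(11,.170)):
        for t in a: q=P[n]@[.535+r*np.cos(t)/1e3,-.06+r*np.sin(t)/1e3,z,1]; pts.append(q[:2]/q[2])
    pts=np.array(pts,np.float32); hull=cv2.convexHull(pts); M=cv2.moments(hull)
    print(n,pts.min(0),np.ptp(pts,0),M["m10"]/M["m00"],M["m01"]/M["m00"])
E
```

```text
t: 13.73
tool_pos: [0.4285, -0.3677, 0.2731]
orientation: [-2.351, -2.083, -0.001]
force: [-0.2, 0.4, 0.1]
opening: 0.0513
gripper_force: 0.0
side [265 188] [ 36  32 744] [281.48387097 202.3266129 ]
top [334 215] [ 15  14 167] [341.06586826 221.53892216]
side [280.55792 193.44193] [18.403656 16.608688] 289.7168906397782 202.48630475252395
top [334.25723 213.29253] [15.908051 15.956924] 342.2135073518421 221.27326208209544
```

```bash
python3 -m inch '[-150,-60,0,0,55,-150,-60,0,0,55,-150,-60,0,0,55,-150,-60,0,0,55,-150,-60,0,0,55,-150,-60,0,0,55]'; python3 - <<'E'
from h import *
for n,(x,y,w,h) in dict(side=(275,180,32,36),top=(322,205,40,35)).items():
    m=(C[n]["image"][y:y+h,x:x+w].max(2)<50).astype(np.uint8)
    k,l,st,ce=cv2.connectedComponentsWithStats(m); i=1+st[1:,4].argmax(); print(n,st[i,:2]+[x,y],st[i,2:],ce[i]+[x,y])
    if n=="side": print("\n".join("".join(".#"[v] for v in r) for r in m))
E
```

```text
t: 14.33
tool_pos: [0.2787, -0.4257, 0.2726]
orientation: [-2.349, -2.086, -0.001]
force: [0.7, -0.2, 0.3]
opening: 0.0509
gripper_force: 0.0
side [282 194] [ 16  16 163] [289.6809816  202.79141104]
................................
................................
................................
................................
................................
................................
................................
................................
................................
................................
................................
................................
................................
................................
..............##................
............#####...............
............######..............
............#######.............
............#######.............
...........########.............
...........#########............
.........############...........
........##############..........
........###############.........
.......################.........
.......################.........
........###############.........
........##############..........
..........###########...........
............######..............
................................
................................
................................
................................
................................
................................
top [334 215] [ 15  15 174] [341.         221.58045977]
```

The plug's outline matches an upright, centred plug with its flange on the rim.

```bash
python3 -c "
from plant import job; print(job.close_job())"
```

```text
the job is handed in; nothing more can be done
None
```

The hub is pressed fully home, with a solid stop at rim height 140 mm; the small plug sits upright and centred in its mouth, the arm is clear, and the job was handed in at about 14.4 s without a verdict being reported.

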